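# Open the bench screw press by one turn

### The arm

A 6-joint arm with a two-finger parallel gripper is mounted at the origin on the work surface. World frame = base frame: x ahead of the robot, y to its left, z up, the work surface at z = 0. Lengths are in m, angles in degrees, forces in N, time in s.
With the tool pointing down it reaches from about 0.3 to 0.75 m from the base axis. Payload 8.5 kg.
Tool frame: the origin (TCP) lies on the centre line of the jaws, within the pads' length; the fingertips stand 14 mm ahead of it and the grasp point (between the pads) lies 5 mm behind it; z points along the fingers, x is the direction in which the jaws open and shut, and the axes are right-handed (so a half turn about z gives the same grasp; the last joint's range is limited). The gripper opens to 85 mm and grips with 20 to 120 N. Pads are 22 mm wide; open, the fingers measure 114 mm over their backs; the gripper's body (76 mm by 85 mm) begins 54 mm behind the grasp point. The pads swing forward as they close: fully open they stand 13 mm farther back than shut.
Start: joints at [56.305, 21.807, 74.336, -0, 83.858, -12.336], TCP at [0.2, 0.512, 0.245] pointing down, gripper open.
Joint ranges: [-178.18, 178.18], [-50.72, 133.34], [12.68, 142.11], [-81.47, 261.47], [9.98, 163.14], [-165.26, 165.26]. Speed limits (degrees/s): [136.94, 136.94, 180, 180, 180, 180].

### API

Orientations are given as a 3x3 rotation matrix whose columns are the frame's x, y, z axes.
In Python, from rig import * gives the robot as it stands.
- The arm moves only by the shell command python3 -m crank 'ROWS' [FORCE]. ROWS is JSON, one flat list of numbers, 7 for each row, row after row: the turn, a rotation vector about the world's x, y, z in rad, then the shift along the world's x, y, z in m, then the opening in per cent of the stroke, from 0 (shut) to 100 (fully open). A call has 1 to 20 rows; each row shifts and turns the commanded pose from where the row before left it; what a row does not reach is not made up. A row lasts 1/10 s, in which the tool goes at most 50 mm and 8.59 degrees, less where a joint would pass 70% of its speed; a pose out of reach is approached as far as the arm can. A call is refused whole if a number of a shift passes 0.05 or a number of a turn 0.15, either way. A call with a gripper value outside its range is refused whole. The fingers move at their own pace and stop on an object; FORCE is the grip in N (left out, the last holds). Time passes only in rows, so rows that do not move let the fingers close. It gives the time, the measured TCP pose, the force and the opening at its end, in the units of the state.
- observe(): the state, without advancing time (a new reading comes with each control period).
- get_image(name): name is "scene" or "top"; returns a dict with "frame" (400x640x3 uint8, red, green, blue), "fov_y" (degrees; the focal length in pixels is half the picture's height over the tangent of half this angle, whatever the lens; pixels are square), "cx", "cy" (the principal point, pixels), "k1" (the pictures are not rectified: a ray, as slopes to the right and down, at radius r is drawn at 1 + k1 r^2 times it, then the intrinsics apply), "world_to_cam" (4x4, takes a point from world to camera coordinates). Camera axes: x right, y up, looking along -z (the intrinsics and any distortion apply to the point x, -y, -z); pixel columns grow to the right and rows downward; lengths in m; the calibration is good to about 2 mm. A picture is of the moment at which its call begins. There is no depth.
- close_job(): hands the job in, once; it reports no verdict.
The state is a dict: "time_s": time; "q": joint angles; "qvel": joint speeds; "joint_efforts": joint torques, N m; "position": TCP position; "tool_rot": TCP orientation; "ft_force": force on the tool from outside, world axes, zero at the start; "wrist_torque": the same for the moment, N m; "grip_width": finger opening in m.
Only numpy, scipy, OpenCV 4.12 (cv2) and the standard library are available. Lean on these libraries where they do the work, as an engineer would, in place of code of your own. Each camera call takes 0.05 s, during which the arm holds its last target. There are 200 camera calls.

### The job

Open the bench screw press by exactly one full turn: with the fingertips or the outside of the fingers, push its hand wheel round counter-clockwise (seen from above) by the upright wooden handle on its spoke, until the handle has gone once round and is back where it began, then move clear. Do not take the handle between the fingers, and leave the things standing round the press where they are.

Things in the scene. Friction and masses are not known exactly. Their poses are not given: they have to be found in the camera images.
- wheel (a joint): Angle (rad) of the horizontal hand wheel, growing counter-clockwise seen from above; one turn is 6.283. Starts anywhere from 0.3 to 5.8; can turn from -3.2 to 16, further than the job needs. At 0 the handle lies on the press's +x side of the axis. Stays where left: turning takes about 3.2 N at the handle, more when quick. The wheel does not rise; the plate below does, 6 mm a turn.
- wheel_center (a point): Centre of the hand wheel, on its upright axis, at mid height of the rim, 158 mm above the bench. Dark steel wheel, 186 mm over all, rim a 14 mm round bar (its top 7 mm above this point), hub 36 mm in diameter with a nut whose top is 18 mm above this point, three flat spokes. Fixed in place.
- handle: The handle: an upright wooden cylinder, 22 mm in diameter, 53 mm tall, standing on one spoke 70 mm from the wheel's axis; it spins freely on its own pin. Origin at the centre of its foot, 7 mm above the wheel's centre plane (165 mm above the bench; top at 218 mm); z up. In the circle it sweeps nothing else stands higher than the hub's nut (176 mm above the bench).
- handle_mid (a point): The point half-way up the handle, on its axis, 26.5 mm above its foot.
- press: The screw press: dark steel bed 200 x 270 x 30 mm, two posts 224 mm apart and a grey crosshead (top 125 mm above the bench, nuts to 135 mm) under the wheel. Origin at the middle of its underside, below the wheel's axis; x across, y along the crosshead. Fixed to the bench.
- glue: White plastic glue bottle with a cap, 52 mm in diameter, 125 mm tall, loose beside the press. Origin at the centre of its underside. To be left alone.
- brush: Brush 170 mm long (wooden handle, steel ferrule, grey bristles) lying on the bench beside the press, loose. To be left alone.
- slice: Round slice of wood with bark, 95 mm in diameter, 12 mm thick, loose on the bench. Origin at the centre of its underside. To be left alone.
- panel: Plywood board 110 x 150 x 18 mm lying loose on the bench. Origin at the centre of its underside. To be left alone.

How it is judged (in metres and radians):
On the way:
1. the fingers push the handle round the far part of its circle (more than 115 mm from where it began) (distance of handle from where it was at the start of the episode above 0.115 m and contact force between the fingers and handle above 0.3 N), for 0.05 s.
At the end, for the whole second after the job is handed in: The wheel has made one whole turn counter-clockwise and no more: the handle is within 16 mm (13 degrees) of where it began, the wheel is at rest, and the glue bottle, brush, wood slice and plywood board are within 20 mm of where they stood (distance of handle from where it was at the start of the episode below 0.016 m and value of joint wheel between 6.2 and 12.4 rad and velocity of joint wheel between -0.05 and 0.05 rad/s and distance of each of glue, brush, slice, panel from where it was at the start of the episode below 0.02 m); the robot touches nothing.
It fails at once if the handle is taken between the fingers (the point between the finger pads comes within 10 mm of the middle of the handle) (distance between the grasp point and handle_mid below 0.01 m).
It fails at once if the glue bottle is pushed or carried more than 20 mm (distance of glue from where it was at the start of the episode above 0.02 m).
It fails at once if the brush is pushed or carried more than 20 mm (distance of brush from where it was at the start of the episode above 0.02 m).
It fails at once if the round wood slice is pushed or carried more than 20 mm (distance of slice from where it was at the start of the episode above 0.02 m).
It fails at once if the plywood board is pushed or carried more than 20 mm (distance of panel from where it was at the start of the episode above 0.02 m).
It also fails if it takes over 58 s, if anything falls off the work surface, if the arm or the gripper's body presses on something with over 40 N, if the wrist force passes 120 N, or if a joint passes its speed limit or range.

## Working session

There is one attempt and no reset: what is moved stays moved. The work goes in short steps, Python scripts to look and compute and a shell command to move; the robot and the scene stay as the last step left them, time stands still between calls to the robot, and variables do not carry over. Pictures are saved under pics/ and viewed, about 8 in all and at most 12, crops included, and the job is handed in when it is done.

```bash
mkdir -p pics
cat > h.py <<'E'
from rig import *
import numpy as np, cv2
def ray(im,u,v):
    f=im["frame"].shape[0]/2/np.tan(np.radians(im["fov_y"])/2)
    d=np.array([(u-im["cx"])/f,(v-im["cy"])/f]); s=d.copy()
    for _ in range(30): s=d/(1+im["k1"]*(s@s))
    M=np.array(im["world_to_cam"]); R=M[:3,:3]; t=M[:3,3]
    return -R.T@t, R.T@np.array([s[0],-s[1],-1])
def onz(im,u,v,z):
    c,d=ray(im,u,v); return c+d*(z-c[2])/d[2]
def proj(im,p):
    f=im["frame"].shape[0]/2/np.tan(np.radians(im["fov_y"])/2)
    M=np.array(im["world_to_cam"]); q=M[:3,:3]@np.array(p)+M[:3,3]
    s=np.array([q[0],-q[1]])/-q[2]; s=s*(1+im["k1"]*(s@s)); return s*f+[im["cx"],im["cy"]]
E
python3 - <<'E'
from h import *
import pickle
s=observe(); print(s["position"],s["grip_width"],s["time_s"]); print(s["tool_rot"])
for n in("scene","top"):
    im=get_image(n); pickle.dump(im,open(n+"0.pkl","wb")); cv2.imwrite(f"pics/{n}0.png",im["frame"][...,::-1]); print(n,onz(im,320,200,0),ray(im,320,200)[0],im["k1"])
E
```

```text
[0.20016144 0.51198991 0.24470336] 0.0854103007522721 0.0
[[ 3.64237888e-01  9.31305570e-01 -8.34263037e-04]
 [ 9.31304811e-01 -3.64238696e-01 -1.23367252e-03]
 [-1.45279697e-03 -3.27602908e-04 -9.99998891e-01]]
scene [ 0.53533827 -0.0008864   0.        ] [0.79776677 0.43968909 0.75780694] -0.036517726431091926
top [0.59129638 0.0369056  0.        ] [0.48753143 0.0360439  1.19089106] 0.0293326747942584
```

View pics/scene0.png

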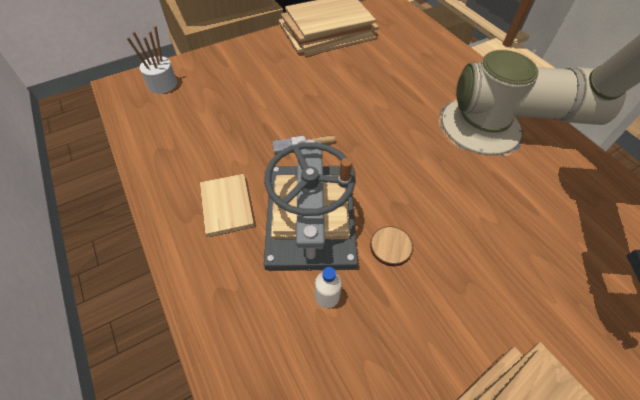

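View pics/top0.png

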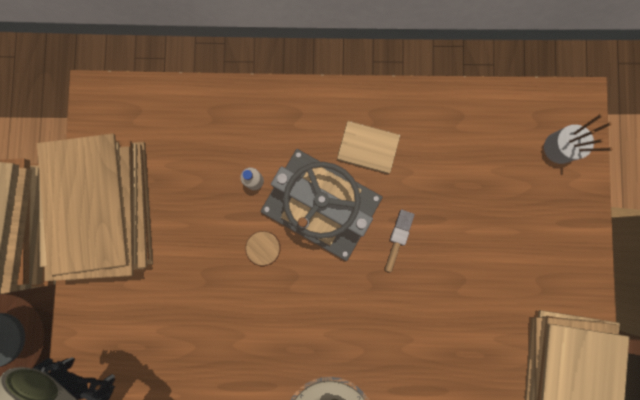

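The top view shows the wheel around (322,200), the handle near (304,226), glue (250,178), slice (263,248), brush (399,240) and panel (369,147). In the scene view the handle is near (345,170) and the hub near (310,174). I'll enlarge both for measurement.

Run:
```python
from h import *
import pickle
t=pickle.load(open("top0.pkl","rb"));s=pickle.load(open("scene0.pkl","rb"))
a=cv2.resize(t["frame"][145:265,265:385],(480,480),interpolation=cv2.INTER_CUBIC)
b=cv2.resize(s["frame"][130:230,255:365],None,fx=4.8*100/100*0.83,fy=4.8*0.83,interpolation=cv2.INTER_CUBIC)
b=cv2.copyMakeBorder(b,0,480-b.shape[0],0,0,cv2.BORDER_CONSTANT)[:480,:320*2]
c=np.hstack([a[:, :],b[:, :320]]) if b.shape[1]<320 else np.hstack([a,cv2.resize(b,None,fx=1,fy=1)])[:, :800]
print(c.shape,b.shape); c=np.ascontiguousarray(c);c=cv2.resize(c,None,fx=.85,fy=.85) if c.shape[1]>800 else c
cv2.imwrite("pics/crop0.png",c[...,::-1])
c0=onz(t,322,199,.158);h=onz(t,303,227,.218);print(c0,h)
cs=onz(s,310,174,.176);print(cs, "scale",)
```

```text
(480, 800, 3) (480, 438, 3)
[0.58002409 0.03205721 0.158     ] [0.51080787 0.07364599 0.218     ]
[0.58288111 0.03790291 0.176     ] scale
```

View pics/crop0.png

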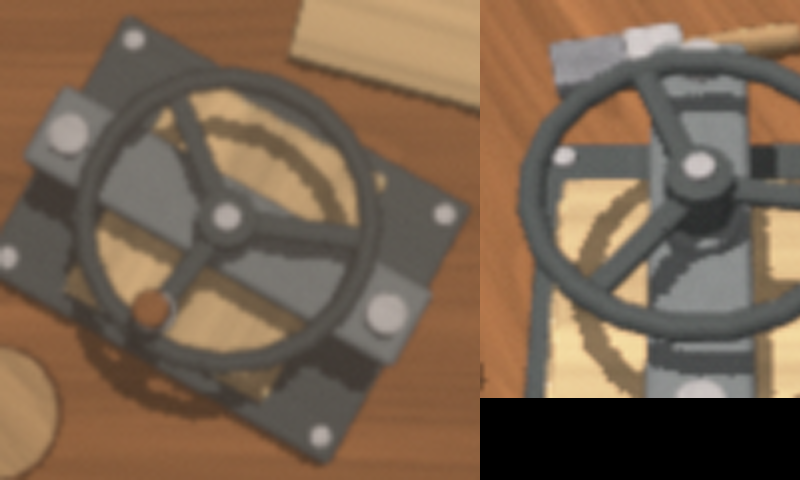

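Run:
```python
from h import *
import pickle
t=pickle.load(open("top0.pkl","rb"));s=pickle.load(open("scene0.pkl","rb"))
cn=onz(t,321.4,198.7,.176);cr=onz(t,322,199.4,.158);cs=onz(s,309.4,171.1,.176)
print("centre",cn,cr,cs)
m={}
for n,im,(x0,y0,x1,y1) in(("t",t,(290,208,316,236)),("s",s,(335,152,360,190))):
    hsv=cv2.cvtColor(im["frame"],cv2.COLOR_RGB2HSV)[y0:y1,x0:x1]
    k=((hsv[...,0]<14)&(hsv[...,1]>110)).astype(np.uint8)
    nl,l,st,ce=cv2.connectedComponentsWithStats(k); 
    for i in range(1,nl):
        if st[i,4]>15: print(n,st[i],ce[i]+[x0,y0],st[i,:2]+[x0,y0])
h=onz(t,302.6,221.6,.218);c=(cn+cs)/2;print("handle",h,np.linalg.norm((h-c)[:2]),proj(s,h))
for n,u,v in(("slice",262.5,248.5),("glue",248,175)):print(n,onz(t,u,v,.012 if n=="slice" else .125))
```

```text
centre [0.5790921  0.03354983 0.176     ] [0.57906395 0.03203863 0.158     ] [0.58040632 0.03091424 0.176     ]
t [ 8 10  9  9 59] [302.15254237 221.86440678] [298 218]
t [ 0 22 10  6 35] [293.28571429 233.42857143] [290 230]
s [  0   0  25  38 547] [349.63802559 166.61974406] [335 152]
handle [0.5228844  0.07482306 0.218     ] 0.07104647644859019 [347.18917055 161.56216398]
slice [0.45541525 0.18990859 0.012     ]
glue [0.63918017 0.21682091 0.125     ]
```

Centre is about (0.5795, 0.032) and the handle about (0.523, 0.075), so the radius is 70.6 mm against the 70 mm given and the handle sits at about 143°. I'll push with closed fingers from behind the handle. A TCP height of 0.200 keeps the grasp point more than 13 mm above handle_mid.

```bash
python3 -m crank '[0,0,0,0.01,-0.012,0,0, 0,0,0,0.026,-0.029,0,0, 0,0,0,0.026,-0.029,0,0, 0,0,0,0.026,-0.029,0,0, 0,0,0,0.026,-0.029,0,0, 0,0,0,0.026,-0.029,0,0, 0,0,0,0.026,-0.029,0,0, 0,0,0,0.026,-0.029,0,0, 0,0,0,0.026,-0.029,0,0, 0,0,0,0.026,-0.029,0,0, 0,0,0,0.026,-0.029,0,0, 0,0,0,0.026,-0.029,0,0, 0,0,0,0.026,-0.029,0,0, 0,0,0,0.026,-0.029,0,0, 0,0,0,0.022,-0.021,0,0, 0,0,0,0,0,0,0, 0,0,0,0,0,0,0]' 40
python3 - <<'E'
from h import *
s=observe(); print(s["position"],s["grip_width"],s["q"])
o=[]
for n,(x0,y0) in(("scene",(240,80)),("top",(250,130))):
    im=get_image(n);o.append(cv2.resize(im["frame"][y0:y0+150,x0:x0+130],None,fx=3,fy=3,interpolation=cv2.INTER_CUBIC))
cv2.imwrite("pics/p1.png",np.hstack(o)[...,::-1])
E
```

```text
time_s: 1.8
position: [0.57, 0.1014, 0.2449]
tool_rot: [[0.365, 0.931, -0.001], [0.931, -0.365, 0.0], [-0.0, -0.001, -1.0]]
ft_force: [0.5, 0.6, -0.1]
grip_width: -0.0001
[0.5699884  0.10137767 0.24486673] -0.00014574896326581974 [-1.62644258e+00  2.47914382e+01  6.95624672e+01  3.48855257e-03
  8.57170843e+01 -7.01920904e+01]
```

View pics/p1.png

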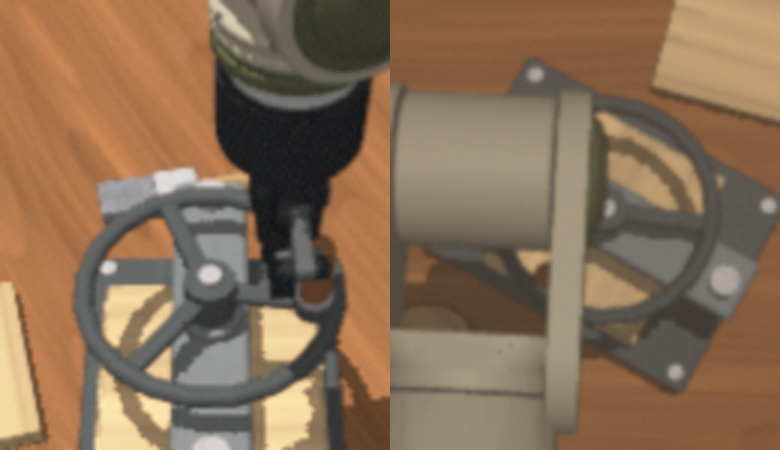

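```bash
python3 -m crank '[0,0,0,0,0,-0.015,0, 0,0,0,0,0,-0.015,0, 0,0,0,0,0,-0.015,0, 0,0,0,0,0,0,0]'
python3 - <<'E'
import numpy as np
C=np.array([.5795,.0322]);r=.0705
a=np.arange(98,98+362,10); P=np.round(C+r*np.c_[np.cos(np.radians(a)),np.sin(np.radians(a))],3)
D=np.diff(P,axis=0)
for i in range(0,len(D),12): print(a[i],a[min(i+12,len(a)-1)],','.join("0,0,0,%g,%g,0,0"%tuple(np.round(d,3)) for d in D[i:i+12]),P[min(i+12,len(a)-1)])
E
```

```text
time_s: 2.3
position: [0.5688, 0.1031, 0.1989]
tool_rot: [[0.363, 0.932, -0.004], [0.932, -0.363, 0.0], [-0.001, -0.003, -1.0]]
ft_force: [0.1, -0.5, -0.0]
grip_width: -0.0003
98 218 0,0,0,-0.012,-0.003,0,0,0,0,0,-0.012,-0.005,0,0,0,0,0,-0.01,-0.006,0,0,0,0,0,-0.009,-0.009,0,0,0,0,0,-0.007,-0.009,0,0,0,0,0,-0.006,-0.011,0,0,0,0,0,-0.003,-0.012,0,0,0,0,0,-0.002,-0.012,0,0,0,0,0,0.001,-0.013,0,0,0,0,0,0.002,-0.012,0,0,0,0,0,0.005,-0.011,0,0,0,0,0,0.007,-0.01,0,0 [ 0.524 -0.011]
218 338 0,0,0,0.008,-0.009,0,0,0,0,0,0.01,-0.008,0,0,0,0,0,0.011,-0.005,0,0,0,0,0,0.012,-0.004,0,0,0,0,0,0.012,-0.001,0,0,0,0,0,0.012,0,0,0,0,0,0,0.012,0.003,0,0,0,0,0,0.012,0.005,0,0,0,0,0,0.01,0.007,0,0,0,0,0,0.009,0.008,0,0,0,0,0,0.007,0.01,0,0,0,0,0,0.006,0.011,0,0 [0.645 0.006]
338 458 0,0,0,0.003,0.012,0,0,0,0,0,0.002,0.012,0,0,0,0,0,-0.001,0.012,0,0,0,0,0,-0.002,0.012,0,0,0,0,0,-0.005,0.011,0,0,0,0,0,-0.007,0.011,0,0,0,0,0,-0.008,0.009,0,0,0,0,0,-0.01,0.007,0,0,0,0,0,-0.011,0.006,0,0,0,0,0,-0.012,0.003,0,0,0,0,0,-0.012,0.002,0,0,0,0,0,-0.012,-0.001,0,0 [0.57  0.102]
```

```bash
python3 -m crank '[0,0,0,-0.006,-0.001,0,0,0,0,0,-0.006,-0.002,0,0,0,0,0,-0.006,-0.002,0,0,0,0,0,-0.006,-0.003,0,0,0,0,0,-0.005,-0.003,0,0,0,0,0,-0.005,-0.003,0,0,0,0,0,-0.005,-0.004,0,0,0,0,0,-0.004,-0.005,0,0,0,0,0,-0.004,-0.004,0,0,0,0,0,-0.003,-0.005,0,0,0,0,0,-0.003,-0.005,0,0,0,0,0,-0.003,-0.006,0,0]'
python3 - <<'E'
from h import *
im=get_image("scene");cv2.imwrite("pics/p2.png",cv2.resize(im["frame"][80:230,240:390],None,fx=3,fy=3,interpolation=cv2.INTER_CUBIC)[...,::-1])
im=get_image("top");cv2.imwrite("pics/p2t.png",cv2.resize(im["frame"][130:280,250:400],None,fx=3,fy=3,interpolation=cv2.INTER_CUBIC)[...,::-1])
E
```

```text
time_s: 3.5
position: [0.5142, 0.0588, 0.2004]
tool_rot: [[0.364, 0.931, 0.0], [0.931, -0.364, 0.0], [0.0, 0.0, -1.0]]
ft_force: [2.2, 5.5, 2.7]
grip_width: 0.0002
```

View pics/p2.png

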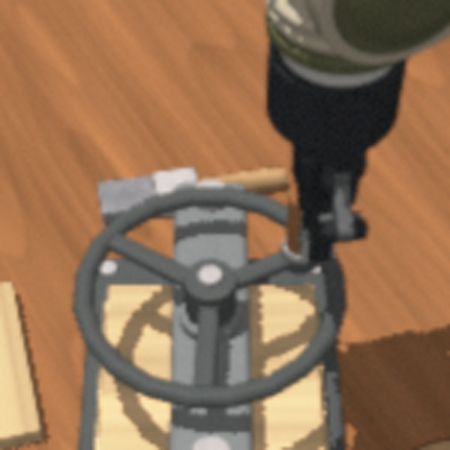

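The wheel turns: the handle is just ahead of the fingers in the crop at (295,230), at about 6 N. I'll continue the same way.

```bash
python3 -m crank '[0,0,0,-0.002,-0.006,0,0,0,0,0,-0.001,-0.006,0,0,0,0,0,-0.001,-0.006,0,0,0,0,0,-0.001,-0.006,0,0,0,0,0,0.000,-0.007,0,0,0,0,0,0.001,-0.006,0,0,0,0,0,0.001,-0.006,0,0,0,0,0,0.001,-0.006,0,0,0,0,0,0.002,-0.006,0,0,0,0,0,0.003,-0.005,0,0,0,0,0,0.003,-0.005,0,0,0,0,0,0.004,-0.005,0,0,0,0,0,0.004,-0.005,0,0,0,0,0,0.004,-0.004,0,0,0,0,0,0.005,-0.004,0,0,0,0,0,0.005,-0.004,0,0,0,0,0,0.005,-0.003,0,0,0,0,0,0.006,-0.002,0,0,0,0,0,0.006,-0.002,0,0,0,0,0,0.006,-0.002,0,0]'
python3 - <<'E'
from h import *
im=get_image("scene");cv2.imwrite("pics/p3.png",cv2.resize(im["frame"][80:230,240:390],None,fx=3,fy=3,interpolation=cv2.INTER_CUBIC)[...,::-1])
E
```

```text
time_s: 5.6
position: [0.5658, -0.0369, 0.2003]
tool_rot: [[0.364, 0.931, -0.0], [0.931, -0.364, -0.0], [-0.0, -0.0, -1.0]]
ft_force: [-4.1, 1.0, -2.1]
grip_width: -0.0001
```

View pics/p3.png

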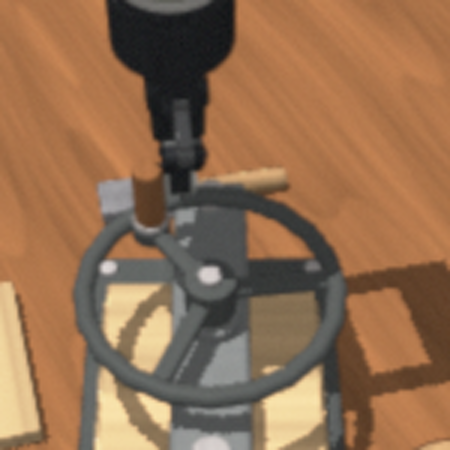

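The handle is at crop (148,200), still ahead of the fingers. Next 100°.

```bash
python3 -m crank '[0,0,0,0.006,-0.001,0,0,0,0,0,0.006,0,0,0,0,0,0,0.006,0,0,0,0,0,0,0.006,0,0,0,0,0,0,0.006,0.001,0,0,0,0,0,0.006,0.002,0,0,0,0,0,0.006,0.002,0,0,0,0,0,0.006,0.003,0,0,0,0,0,0.005,0.003,0,0,0,0,0,0.005,0.004,0,0,0,0,0,0.005,0.004,0,0,0,0,0,0.004,0.004,0,0,0,0,0,0.004,0.005,0,0,0,0,0,0.003,0.005,0,0,0,0,0,0.003,0.005,0,0,0,0,0,0.003,0.006,0,0,0,0,0,0.002,0.006,0,0,0,0,0,0.001,0.006,0,0,0,0,0,0.001,0.006,0,0,0,0,0,0.001,0.006,0,0]'
python3 - <<'E'
from h import *
im=get_image("scene");cv2.imwrite("pics/p4.png",cv2.resize(im["frame"][80:230,240:390],None,fx=3,fy=3,interpolation=cv2.INTER_CUBIC)[...,::-1])
E
```

```text
time_s: 7.65
position: [0.6506, 0.0307, 0.2004]
tool_rot: [[0.364, 0.931, 0.001], [0.931, -0.364, -0.0], [0.0, 0.001, -1.0]]
ft_force: [1.1, -3.8, -1.7]
grip_width: -0.0002
```

View pics/p4.png

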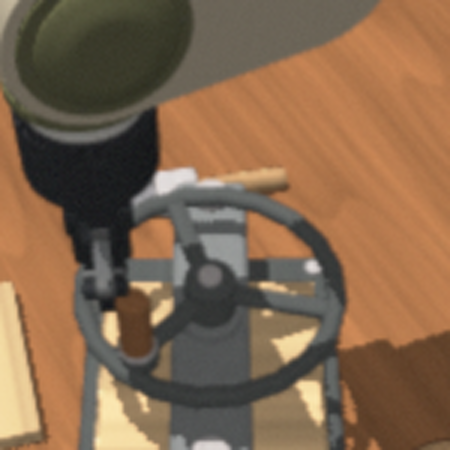

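The handle is at crop (137,325), past the far side and still being pushed. Next 100°, which takes the TCP back to its initial angle; the handle should then be about 25° short of home.

```bash
python3 -m crank '[0,0,0,0,0.006,0,0,0,0,0,-0.001,0.006,0,0,0,0,0,-0.001,0.006,0,0,0,0,0,-0.001,0.006,0,0,0,0,0,-0.002,0.006,0,0,0,0,0,-0.003,0.005,0,0,0,0,0,-0.003,0.006,0,0,0,0,0,-0.004,0.005,0,0,0,0,0,-0.004,0.005,0,0,0,0,0,-0.004,0.004,0,0,0,0,0,-0.005,0.004,0,0,0,0,0,-0.005,0.003,0,0,0,0,0,-0.005,0.003,0,0,0,0,0,-0.006,0.003,0,0,0,0,0,-0.006,0.002,0,0,0,0,0,-0.006,0.001,0,0,0,0,0,-0.006,0.001,0,0,0,0,0,-0.006,0.001,0,0,0,0,0,-0.006,0,0,0,0,0,0,-0.006,-0.001,0,0]'
cat > look.py <<'E'
import sys
from h import *
im=get_image("scene");t=get_image("top")
o=[cv2.resize(im["frame"][100:230,250:380],None,fx=3,fy=3,interpolation=cv2.INTER_CUBIC),cv2.resize(t["frame"][140:270,260:390],None,fx=3,fy=3,interpolation=cv2.INTER_CUBIC)]
cv2.imwrite(sys.argv[1],np.hstack(o)[...,::-1])
E
python3 look.py pics/p5.png
```

```text
time_s: 9.7
position: [0.5698, 0.1025, 0.2003]
tool_rot: [[0.364, 0.931, -0.0], [0.931, -0.364, 0.001], [0.0, -0.0, -1.0]]
ft_force: [4.4, -0.0, 0.9]
grip_width: -0.0002
```

View pics/p5.png

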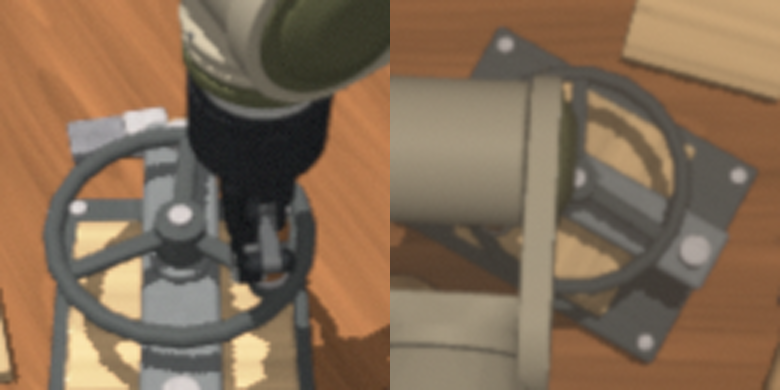

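The handle is hidden behind the fingers. I'll push 15° more, short of home, then back off and measure it in the top view.

```bash
python3 -m crank '[0,0,0,-0.006,-0.001,0,0,0,0,0,-0.006,-0.002,0,0,0,0,0,-0.006,-0.002,0,0,0,0,0,0,0,0,0,0,0,0,0.006,0.002,0,0,0,0,0,0.012,0.005,0,0,0,0,0,0,0,0.03,0,0,0,0,0,0,0.03,0,0,0,0,0,0.04,0,0,0,0,0,0,0.04,0,0,0,0,0,0,0.04,0,0,0,0,0,0,0.04,0,0,0,0,0,0,0.04,0,0,0,0,0,0,0,0,0]'
cat > meas.py <<'E'
from h import *
t=get_image("top");x0,y0,x1,y1=270,150,360,245
k=np.zeros((400,640),np.uint8)
hsv=cv2.cvtColor(t["frame"],cv2.COLOR_RGB2HSV)
k=((hsv[...,0]<14)&(hsv[...,1]>110)).astype(np.uint8)
nl,l,st,ce=cv2.connectedComponentsWithStats(k,connectivity=4)
C=np.array([.5795,.0322])
for i in range(1,nl):
    p=onz(t,*ce[i],.218)[:2]-C
    if 25<st[i,4]<100 and np.hypot(*p)<.1: print(st[i],ce[i],"r",np.hypot(*p),"ang",np.degrees(np.arctan2(p[1],p[0])))
E
python3 meas.py; python3 look.py pics/p6.png
```

```text
time_s: 11.2
position: [0.5694, 0.3087, 0.2592]
tool_rot: [[0.36, 0.933, -0.002], [0.933, -0.36, 0.0], [-0.0, -0.002, -1.0]]
ft_force: [-0.8, -0.0, 0.2]
grip_width: 0.0
[295 215   9   9  59] [299.11864407 218.88135593] r 0.07160056520362594 ang 135.0520761650529
```

View pics/p6.png

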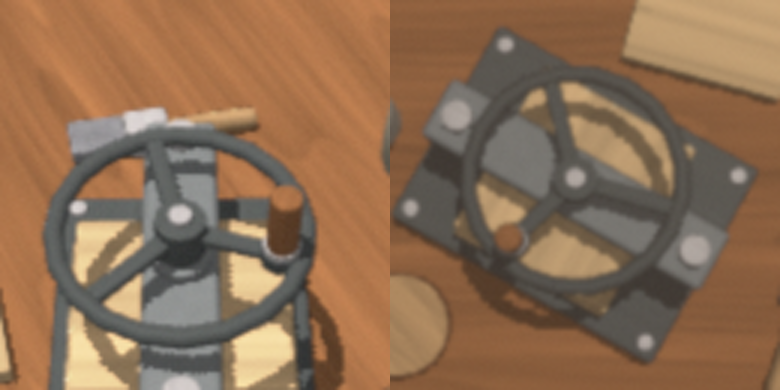

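The handle sits at 135°, against about 143° at the start (mask centroid now (299.1,218.9), then (302.2,221.9)). That is roughly 10 mm short with everything else undisturbed. I'll go back for another 8°.

```bash
python3 -m crank '[0,0,0,0,-0.04,0,0,0,0,0,0,-0.04,0,0,0,0,0,0,-0.04,0,0,0,0,0,0,-0.04,0,0,0,0,0,0,-0.04,0,0,0,0,0,0,0,0,0,0,0,0,0,0,-0.03,0,0,0,0,0,0,-0.03,0,0,0,0,0,0,0,0]'
python3 -m crank '[0,0,0,-0.006,-0.003,0,0,0,0,0,-0.006,-0.002,0,0,0,0,0,-0.006,-0.002,0,0,0,0,0,-0.003,-0.0015,0,0,0,0,0,-0.003,-0.0015,0,0,0,0,0,-0.003,-0.0015,0,0,0,0,0,0,0,0,0,0,0,0,0.006,0.003,0,0,0,0,0,0.012,0.006,0,0,0,0,0,0.009,0.0045,0,0,0,0,0,0,0,0.03,0,0,0,0,0,0,0.03,0,0,0,0,0,0.04,0,0,0,0,0,0,0.04,0,0,0,0,0,0,0.04,0,0,0,0,0,0,0.04,0,0,0,0,0,0,0.04,0,0,0,0,0,0,0,0,0,0,0,0,0,0,0,0]'
python3 meas.py
python3 - <<'E'
from h import *
import pickle
t0=pickle.load(open("top0.pkl","rb"));a=onz(t0,302.15,221.86,.218)[:2]-[.5795,.0322];print(np.degrees(np.arctan2(a[1],a[0])))
t=get_image("top");d=cv2.absdiff(t["frame"],t0["frame"]).max(2)
for n,(u,v) in dict(glue=(250,178),slice=(263,248),brush=(399,240),panel=(369,147)).items(): print(n,(d[v-30:v+30,u-22:u+22]>30).sum())
E
python3 look.py pics/p7.png
```

```text
time_s: 12.25
position: [0.5687, 0.1037, 0.1971]
tool_rot: [[0.365, 0.931, -0.008], [0.931, -0.365, 0.0], [-0.003, -0.007, -1.0]]
ft_force: [0.1, -0.2, -0.2]
grip_width: -0.0001
time_s: 14.15
position: [0.5701, 0.307, 0.2594]
tool_rot: [[0.363, 0.932, -0.001], [0.932, -0.363, -0.001], [-0.001, -0.001, -1.0]]
ft_force: [0.3, -0.4, -0.5]
grip_width: 0.0
[298 218   9   8  55] [302.16363636 221.67272727] r 0.07160261742512151 ang 142.4901275488249
142.68086420172017
glue 0
slice 0
brush 0
panel 0
```

View pics/p7.png

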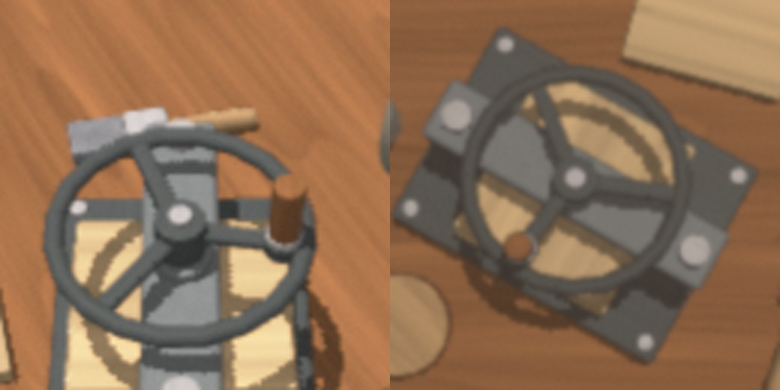

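The handle is back home at 142.5°, against 142.7° at the start. The robot is clear and the other objects haven't moved, so I'm handing in.

```bash
python3 -c "
from rig import *
print(close_job())"
```

```text
the job is handed in; nothing more can be done
None
```

I turned the press wheel one full turn counter-clockwise by pushing its handle round with the shut fingers. The first pass stopped about 8° short, so I backed off, measured, pushed the last 8° and moved clear. The job is handed in at about 14 s of the 58 s allowed.

- **Handle position:** my last check put the handle at 142.5°, against 142.7° at the start, which is well under 1 mm apart.
- **Other objects:** the glue bottle, brush, wood slice and plywood board showed no pixel change in the top view.
- **Forces:** readings at the end of each move stayed around 6 N or less while pushing and near zero once clear.
- **Failed or disagreeing checks:** none failed. The two cameras differed by 2–3 mm on the wheel centre, and the handle's radius measured 71–72 mm against the 70 mm given.
- **Not measured directly:** I had no reading of the wheel joint. The full turn is inferred from pictures taken along the way. The push past the far side is inferred from those pictures and the wrist force.

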